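Pack up the potter's tool box: fold the tool flap in, then shut the cover

ROBOT

A 6-joint arm with a two-finger parallel gripper is mounted at the origin on the work surface. World frame = base frame: x ahead of the robot, y to its left, z up, the work surface at z = 0. Lengths are in m, angles in rad, forces in N, time in s.
With the tool pointing down it reaches from about 0.325 to 0.9 m from the base axis. Payload 6.1 kg.
Tool frame: the origin (TCP) lies at the very end of the fingers, on their centre line; the grasp point (between the pads) lies 19 mm behind it (arm.grasp_offset is the distance from the TCP to the grasp point, in m); z points along the fingers, y is the line along which they close (so a half turn about z gives the same grasp; the last joint's range is limited). The gripper opens to 85 mm and grips with 20 to 120 N. Pads are 22 mm wide; open, the fingers measure 114 mm over their backs; the gripper's body (76 mm by 85 mm) begins 54 mm behind the grasp point. The pads swing forward as they close: fully open they stand 13 mm farther back than shut.
Start: joints at [1.054, 0.22, 1.526, -0, 1.395, -0.126], TCP at [0.238, 0.578, 0.231] pointing down, gripper open.
Joint ranges: [-2.98, 2.98], [-0.91, 2.08], [0.09, 2.57], [-1.24, 4.39], [0.2, 2.65], [-2.68, 2.68]. Speed limits (rad/s): [2.57, 2.57, 3.01, 3.14, 3.14, 3.14].

INTERFACE

Orientations are given as a unit quaternion [w, x, y, z].
In Python, from cell import get_obs, cams, workorder, arm gives the robot as it stands. The module is installed in compiled form; this text tells all that it offers.
- The arm moves only by the tool play_rows, never from a script. Its argument "plan" is a list of rows, each an object of numbers: "x", "y", "z": the shift along the tool's x, y, z in cm; "rx", "ry", "rz": the turn, a rotation vector about the tool's x, y, z in rad; "hand": the finger opening in cm, from 0 to 8.54. A call has 1 to 10 rows; each row is the pose to reach, as a shift and turn from the pose commanded when the call began, along the tool's axes at that moment; what a row does not reach only later rows make up. A row lasts 1/10 s, in which the tool goes at most 50 mm and 8.59 degrees, less where a joint would pass 70% of its speed; a pose out of reach is approached as far as the arm can. A call with a gripper value outside its range is refused whole. The fingers move at their own pace and stop on an object; the grip force is fixed at half the most. Time passes only in rows, so rows that repeat a pose let the fingers close. It gives the time, the measured TCP pose, the force, the opening and the grip force at its end, in the units of the state.
- get_obs(): the state, without advancing time (a new reading comes with each control period).
- cams.capture(name): name is "scene" or "side" or "wrist"; returns the picture (480x640x3 uint8, blue, green, red); there is no depth.
- cams.get_calibration(name): a dict with "vfov" (degrees; the focal length in pixels is half the picture's height over the tangent of half this angle, whatever the lens; pixels are square), "cx", "cy" (the principal point, pixels), "R" (3x3) and "t" (3): a world point X has camera coordinates R X + t. Camera axes: x right, y down, z forward; pixel columns grow to the right and rows downward; lengths in m; the calibration is good to about 2 mm. A picture is of the moment at which its call begins: read the wrist's pose just before it. get_calibration takes no time and is no camera call; for the wrist camera it gives the pose at the moment of the call.
- workorder.sign_off(): hands the job in; it is judged then, once.
Trained networks look in the newest picture that a camera, given by its name, has taken for a name from the list of things; names that differ only in an ending like _2 or _b are one class to them, and where a whole thing is asked for, a point or a joint stands for the part that bears it (a point fixed in the world has none). Each returns a list of dicts, best first, with "p" (0 to 1); they miss things now and then, are a little off and sometimes report something else, mostly with a low value. They report only what shows in the picture. A call takes as long as a camera call.
- cams.recognise(camera, target): "bbox" ([left, top, right, bottom] in pixels, round what is visible of it).
- cams.landmark_of(camera, target): "pixel" ([column, row] in pixels: a listed point, or the origin of a listed thing).
The state is a dict: "time_s": time; "joints": joint angles; "joint_velocities": joint speeds; "joint_torque": joint torques, N m; "position": TCP position; "tool_rot": TCP orientation; "ft_force": force on the tool from outside, world axes, zero at the start; "torque": the same for the moment, N m; "finger_gap": finger opening in m; "finger_force": force on a finger pad.
Only numpy, scipy, OpenCV 4.12 (cv2) and the standard library are available. Lean on these libraries where they do the work, as an engineer would, in place of code of your own. Each camera call takes 0.05 s, during which the arm holds its last target. There are 200 camera calls.

TASK

Pack up the wooden tool box: push the upright tool flap down until it lies flat inside the box, and only then swing the box's open cover over it and press it fully shut. Just push with the fingertips or the outside of the fingers: do not pinch the flap or the cover between the fingers, and leave the things around and inside the box where they are.

Things in the scene. Friction and masses are not known exactly. Their poses are not given: they have to be found in the camera images.
- toolbox: plywood potter's tool box, open on top, fixed to the table: 240 mm along its own x, 220 mm along its own y, 75 mm tall, walls and floor 6 mm. Origin at the centre of its underside; z up. The flap is hinged along its +y wall, the cover along its -y rim; both hinge lines run along the box's x axis.
- flap (a joint): angle of the flap in rad: 0 = folded down flat inside the box (its end stop), about 1.57 = upright, 1.7 = outer stop. A stiff, springless hinge (about 0.2 N m): it stays wherever it is left.
- cover (a joint): angle of the cover in rad: 0 = fully shut on the box (its end stop), 1.57 = upright, 1.95 = outer stop, leaning outward away from the box. A stiff, springless hinge (about 0.6 N m, plus the cover's weight of about 0.3 kg): it stays wherever it is left and has to be pushed all the way.
- flap_hinge (a point): middle of the flap's hinge line, 96 mm from the box's centre towards its +y, 60 mm above the table (15 mm below the rim). The flap is a plywood board 200 mm along the hinge, 108 mm high, 6 mm thick, bare outside, with a 3 mm darker panel inside, set about 10 mm in from its edges, on which small modelling tools are strapped (reaching 14 mm from the board); they end up underneath.
- flap_edge (a point): middle of the flap's free edge, on its outer face. It is 110 mm from the hinge line; upright, it stands about 170 mm above the table. Folding down, it swings towards the box's -y and down; flat, the flap's outer face is its upper face, 66 mm above the table.
- cover_hinge (a point): middle of the cover's hinge line, 110 mm from the box's centre towards its -y, 75 mm above the table, on the rim. The cover is a plywood board 244 mm along the hinge, 222 mm from hinge to free edge, 8 mm thick, bare outside, with a 3 mm darker lining inside, set about 12 mm in from its edges.
- cover_edge (a point): middle of the cover's free edge, on its outer face. It is 222 mm from the hinge line; upright, it stands about 297 mm above the table. Shutting, it swings towards the box's +y and down; shut, the outer face is the upper face, 83 mm above the table.
- rib: wooden potter's rib, 80 x 45 x 8 mm, lying loose on the tool box's floor. Loose; origin at the centre of its underside. To be left alone.
- tin: small aluminium tin, 44 mm across, 28 mm tall, standing loose on the tool box's floor. Loose; origin at the centre of its underside. To be left alone.
- cup: white bisque cup, 72 mm across, 80 mm tall, beside the tool box. Loose; origin at the centre of its underside. To be left alone.
- jar: green glass glaze jar, 60 mm across, 85 mm tall, beside the tool box on its cover side. Loose; origin at the centre of its underside. To be left alone.
- bowl: small terracotta bowl, 100 mm across, 45 mm tall, beside the tool box on its flap side. Loose; origin at the centre of its underside. To be left alone.
- prop: terracotta kiln prop, a waisted post 48 mm across, 80 mm tall, beside the tool box. Loose; origin at the centre of its underside. To be left alone.
- bottle: blue plastic bottle, 60 mm across, 160 mm tall, behind the tool box. Loose; origin at the centre of its underside. To be left alone.
- stick: flat wooden stirring stick, 140 x 24 x 6 mm, lying on a white bucket lid behind the tool box. Loose; origin at the centre of its underside. To be left alone.

How it is judged:
On the way, in this order (a step that is already met when the one before it is completed fails the run):
1. the flap is folded down flat (within 0.08 rad) while the cover is still open (above 0.7 rad) (value of joint flap below 0.08 rad and value of joint cover above 0.7 rad), for 0.2 s.
2. the cover is shut (within 0.05 rad) over the folded flap (value of joint flap below 0.08 rad and value of joint cover below 0.05 rad), for 0.2 s.
At the end, for the whole second after the job is handed in: The flap lies flat in the box (within 0.08 rad of its stop), the cover is shut on the box (within 0.05 rad), both at rest, and the loose things are where they stood (within 30 mm; 40 mm for the rib and tin inside the box) (all of step 2 and velocity of joint flap between -0.05 and 0.05 rad/s and velocity of joint cover between -0.05 and 0.05 rad/s and distance of each of rib, tin from where it was at the start of the episode below 0.04 m and distance of each of cup, jar, bowl, prop, bottle, stick from where it was at the start of the episode below 0.03 m); the robot touches nothing.
It fails at once if the cover is brought down (below 0.7 rad) while the flap is still up (above 0.15 rad) (value of joint cover below 0.7 rad and value of joint flap above 0.15 rad).
It fails at once if the flap is pinched: the fingers press on its outer board and its inner panel at once (contact force between the fingers and flap_c0 above 0.5 N and contact force between the fingers and flap_c1 above 0.5 N).
It fails at once if the cover is pinched: the fingers press on its outer board and its inner lining at once (contact force between the fingers and cover_c0 above 0.5 N and contact force between the fingers and cover_c1 above 0.5 N).
It fails at once if a loose thing is moved or lifted by more than 30 mm (40 mm for the rib and tin inside the box) (distance of any of rib, tin from where it was at the start of the episode above 0.04 m or distance of any of cup, jar, bowl, prop, bottle, stick from where it was at the start of the episode above 0.03 m).
It also fails if it takes over 51 s, if anything falls off the work surface, if the arm or the gripper's body presses on something with over 40 N, if the wrist force passes 120 N, or if a joint passes its speed limit or range.

## Working session

There is one attempt and no reset: what is moved stays moved. The work goes in short steps, Python scripts to look and compute and a tool call to move; the robot and the scene stay as the last step left them, time stands still between calls to the robot, and variables do not carry over. Pictures are saved under pics/ and viewed, at most 10 in all, crops included, and the job is handed in when it is done.

Besides the shell and the picture viewer there is one more tool, called after ">>>" by a JSON object that holds its "fn" and its "kwargs". play_rows: Moves the arm, as the interface text tells. Its arguments: {"type":"object","properties":{"plan":{"type":"array"}},"required":["plan"]}

```bash
mkdir -p pics; cat > h.py <<'E'
from cell import get_obs, cams, workorder, arm
import numpy as np, cv2
from scipy.optimize import least_squares
def K(c):
    f=240/np.tan(np.radians(c['vfov'])/2); return f
def proj(c,X):
    p=np.asarray(X)@np.array(c['R']).T+np.array(c['t']); f=K(c)
    return np.stack([c['cx']+f*p[...,0]/p[...,2], c['cy']+f*p[...,1]/p[...,2]],-1)
def tri(obs):
    g=lambda X: np.concatenate([proj(c,X)-np.array(p) for c,p in obs])
    r=least_squares(g,[0.5,0.2,0.1]); return r.x, np.abs(r.fun).max()
E
python3 - <<'E'
from h import *
o=get_obs(); print(o['time_s'],o['position'],o['tool_rot'],o['finger_gap'])
for n in ['scene','side']:
    im=cams.capture(n); cv2.imwrite(f'pics/{n}0.png',im)
    c=cams.get_calibration(n); print(n,c)
L={}
for t in ['toolbox','flap_hinge','flap_edge','cover_hinge','cover_edge','cup','jar','bowl','prop','bottle','stick']:
    ob=[]
    for n in ['scene','side']:
        r=cams.landmark_of(n,t)
        if r:
            print(t,n,np.round(r[0]['pixel'],1),round(r[0]['p'],2))
            ob.append((cams.get_calibration(n),r[0]['pixel']))
    if len(ob)==2:
        x,e=tri(ob); print('   ',np.round(x,3),round(e,1))
print(get_obs()['time_s'])
E
```

```text
0.0 [0.23777355 0.57734603 0.23018593] [-3.10932210e-04  1.94167282e-01  9.80967950e-01 -9.22596094e-04] 0.08546428742377737
scene {'vfov': 49.0319418356774, 'cx': 322.05149853459324, 'cy': 244.0545614609315, 'R': array([[ 0.90869876, -0.41719606, -0.01462918],
       [-0.34305628, -0.72632863, -0.59561658],
       [ 0.2378633 ,  0.54625468, -0.80313565]]), 't': array([-0.54879565,  0.25663761,  0.80184602])}
side {'vfov': 55.85461303830911, 'cx': 317.59080820708635, 'cy': 236.31893540921598, 'R': array([[ 0.65235994,  0.75773673,  0.01617267],
       [ 0.59837993, -0.50183382, -0.62458329],
       [-0.46515371,  0.41713051, -0.78079073]]), 't': array([-0.40663167, -0.30386774,  1.16445918])}
toolbox scene [322.6 294.5] 0.68
toolbox side [284.2 272.2] 0.95
    [ 0.584 -0.049  0.005] 1.0
flap_hinge scene [292.8 242.4] 0.76
flap_hinge side [377.7 348.2] 0.59
    [ 0.682  0.255 -0.403] 30.5
flap_edge scene [284.5 193. ] 0.61
flap_edge side [317.3 178.7] 0.7
    [0.565 0.047 0.179] 1.0
cover_hinge scene [361.7 321.6] 0.96
cover_hinge side [240.1 292.9] 0.58
    [ 0.603 -0.154  0.067] 2.0
cover_edge scene [397.8 258.5] 0.85
cover_edge side [194.9 222.9] 0.74
    [ 0.614 -0.2    0.291] 1.2
cup scene [348.2 271.2] 0.64
cup side [369.7 234.6] 0.88
    [ 0.649  0.061 -0.006] 31.1
jar scene [383.2 423.9] 0.87
jar side [177.3 342.5] 0.78
    [ 0.574 -0.281 -0.008] 1.1
bowl scene [234.4 239. ] 0.86
bowl side [325.2 200.5] 0.77
    [ 0.486  0.141 -0.006] 0.4
prop scene [445.  366.3] 0.96
prop side [229.8 385.8] 0.79
    [ 0.702 -0.252  0.008] 1.3
bottle scene [352.1 185.4] 0.89
bottle side [422.5 268.3] 0.7
    [ 0.748  0.165 -0.002] 0.4
stick scene [432.7 235.9] 0.68
stick side [379.2 349.1] 0.89
    [ 0.816 -0.029  0.018] 1.0
1.2
```

View pics/scene0.png

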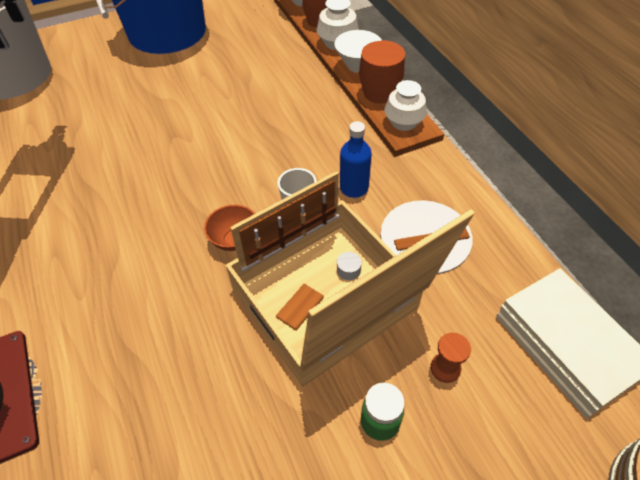

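View pics/side0.png

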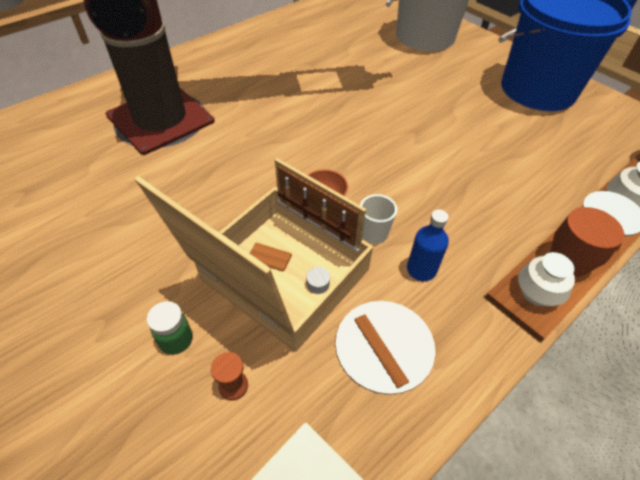

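Scene view: the flap is upright, with its top edge running (236,217)–(338,179). The cover leans outward with its edge at (306,313)–(472,213). The jar is at (383,412) and the prop at (450,357), both on the cover side. The side view agrees: flap top (276,163)–(363,203), cover edge (140,180)–(270,266), cup at (375,220). Next I'll fit the box pose.

```bash
cat > fit.py <<'E'
from h import *
S=cams.get_calibration('scene'); D=cams.get_calibration('side')
def box(p,q):
    c,s=np.cos(p[2]),np.sin(p[2]); return np.array([p[0]+c*q[0]-s*q[1],p[1]+s*q[0]+c*q[1],q[2]])
def cov(a,x,r,n): return [x,-.11+r*np.cos(a)-n*np.sin(a),.075+r*np.sin(a)+n*np.cos(a)]
def flp(a,x,r,n): return [x,.096-r*np.cos(a)+n*np.sin(a),.06+r*np.sin(a)+n*np.cos(a)]
O=[]
for px,f in [((322.6,294.5),lambda p:[0,0,0]),((292.8,242.4),lambda p:[0,.096,.06]),((361.7,321.6),lambda p:[0,-.11,.075]),
 ((284.5,193),lambda p:flp(p[3],0,.11,.006)),((397.8,258.5),lambda p:cov(p[4],0,.222,.008)),
 ((306,313),lambda p:cov(p[4],-.122,.222,.004)),((472,213),lambda p:cov(p[4],.122,.222,.004)),
 ((236,217),lambda p:flp(p[3],-.1,.11,.003)),((338,179),lambda p:flp(p[3],.1,.11,.003))]: O.append((S,px,f))
for px,f in [((284.2,272.2),lambda p:[0,0,0]),((240.1,292.9),lambda p:[0,-.11,.075]),
 ((317.3,178.7),lambda p:flp(p[3],0,.11,.006)),((194.9,222.9),lambda p:cov(p[4],0,.222,.008)),
 ((140,180),lambda p:cov(p[4],-.122,.222,.004)),((270,266),lambda p:cov(p[4],.122,.222,.004)),
 ((276,163),lambda p:flp(p[3],-.1,.11,.003)),((363,203),lambda p:flp(p[3],.1,.11,.003))]: O.append((D,px,f))
res=lambda p: np.concatenate([proj(c,box(p,f(p)))-np.array(px) for c,px,f in O])
r=least_squares(res,[.584,-.049,.18,1.57,1.78],loss='soft_l1',f_scale=2)
print(np.round(r.x,3)); print(np.round(res(r.x).reshape(-1,2),1).tolist())
np.save('box.npy',r.x)
p=r.x
def inv(w): 
    c,s=np.cos(p[2]),np.sin(p[2]); d=np.array(w[:2])-p[:2]; return np.round([c*d[0]+s*d[1],-s*d[0]+c*d[1]],3)
g=lambda X: proj(D,[X[0],X[1],0])-np.array([369.7,234.6])
cup=least_squares(g,[.6,.1]).x
for n,w in dict(cup=cup,jar=(.574,-.281),bowl=(.486,.141),prop=(.702,-.252),bottle=(.748,.165),stick=(.816,-.029),base=(0,0),tcp=(.238,.577)).items(): print(n,np.round(w,3),inv(w))
E
python3 fit.py
```

```text
[ 0.584 -0.048  0.184  1.548  1.736]
[[0.5, 2.1], [-2.1, -2.4], [2.5, 0.2], [0.6, 3.4], [-0.2, 0.9], [1.7, -1.8], [0.0, -3.8], [-5.6, 9.9], [-0.4, -8.4], [1.1, 0.2], [0.1, -3.5], [1.9, 2.2], [-0.2, -2.6], [-3.8, -5.0], [-1.3, 3.0], [-0.7, -5.8], [2.3, 6.1]]
cup [0.622 0.143] [0.072 0.181]
jar [ 0.574 -0.281] [-0.052 -0.227]
bowl [0.486 0.141] [-0.062  0.204]
prop [ 0.702 -0.252] [ 0.079 -0.222]
bottle [0.748 0.165] [0.2   0.179]
stick [ 0.816 -0.029] [ 0.232 -0.024]
base [0 0] [-0.565  0.154]
tcp [0.238 0.577] [-0.226  0.678]
```

```bash
cat >> fit.py <<'E'
def ov(c,im,p):
    P=lambda pts:proj(c,np.array([box(p,q) for q in pts])).round().astype(int)
    B=[(-.12,-.11),(.12,-.11),(.12,.11),(-.12,.11)]
    for pts,col in [([(x,y,.075) for x,y in B],(0,255,0)),([cov(p[4],x,r_,.008) for x,r_ in [(-.122,0),(.122,0),(.122,.222),(-.122,.222)]],(255,0,255)),
      ([flp(p[3],x,r_,0) for x,r_ in [(-.1,0),(.1,0),(.1,.11),(-.1,.11)]],(255,255,0)),([(x,y,0) for x,y in B],(0,0,255))]:
        cv2.polylines(im,[P(pts)],True,col,1)
    return im
a=ov(S,cv2.imread('pics/scene0.png'),p)[150:400,190:490]; b=ov(D,cv2.imread('pics/side0.png'),p)[140:390,120:420]
cv2.imwrite('pics/ov.png',cv2.resize(np.vstack([np.hstack([a,b])]),None,fx=1.33,fy=2.2)) if 0 else cv2.imwrite('pics/ov.png',cv2.resize(np.hstack([a,b]),(800,333)))
E
python3 fit.py >/dev/null
```

```text
(no output)
```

View pics/ov.png

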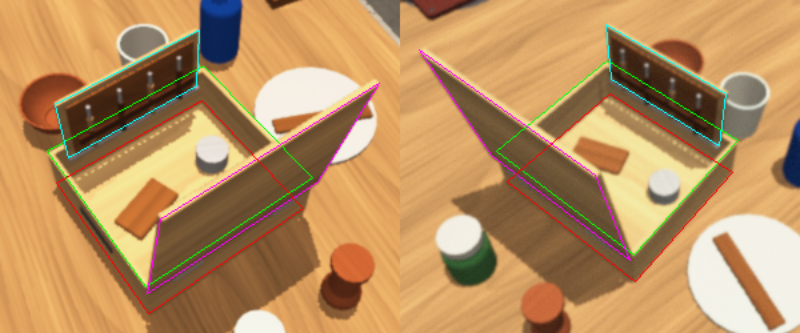

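The overlay fits well. Box centre is (0.584,-0.048), yaw 0.184, flap 1.55, cover 1.74. I'll close the fingers and go behind the flap, aligned with the box axes.

>>> {"fn": "play_rows", "kwargs": {"plan": [{"x":-23,"y":-15,"z":0,"rz":-0.29,"hand":0},{"x":-23,"y":-15,"z":0,"rz":-0.29,"hand":0},{"x":-23,"y":-15,"z":0,"rz":-0.29,"hand":0},{"x":-23,"y":-15,"z":0,"rz":-0.29,"hand":0},{"x":-23,"y":-15,"z":0,"rz":-0.29,"hand":0},{"x":-23,"y":-15,"z":0,"rz":-0.29,"hand":0},{"x":-46.6,"y":-30.3,"z":0,"rz":-0.575,"hand":0},{"x":-46.6,"y":-30.3,"z":0,"rz":-0.575,"hand":0},{"x":-46.6,"y":-30.3,"z":0,"rz":-0.575,"hand":0},{"x":-46.6,"y":-30.3,"z":0,"rz":-0.575,"hand":0}]}}

```text
validation failed for argument at $.pl...
```

```bash
cat > st.py <<'E'
from h import *
p=np.load('box.npy'); o=get_obs()
c,s=np.cos(p[2]),np.sin(p[2]); d=o['position'][:2]-p[:2]
w,x,y,z=o['tool_rot']
ty=np.array([2*(x*y-w*z),1-2*(x*x+z*z)]); tz=[2*(x*z+w*y),2*(y*z-w*x)]
print('t',round(o['time_s'],2),'box xyz mm',np.round([1e3*(c*d[0]+s*d[1]),1e3*(-s*d[0]+c*d[1]),1e3*o['position'][2]],1),'yaw err',round(np.arctan2(ty[1],ty[0])-np.pi/2-p[2],3),'tilt',np.round(tz,3),'F',np.round(o['ft_force'],1),'gap',round(o['finger_gap'],4),'q',np.round(o['joints'],2))
E
python3 st.py
```

```text
t 1.2 box xyz mm [-225.4  678.7  231.3] yaw err -0.575 tilt [-0.  0.] F [-0.6  0.5 -0.6] gap 0.0857 q [ 1.05  0.22  1.53  0.    1.39 -0.13]
```

>>> {"fn": "play_rows", "kwargs": {"plan": [{"x":-23.0,"y":-15.0,"z":0.0,"rx":0.0,"ry":0.0,"rz":-0.29,"hand":0.0},{"x":-23.0,"y":-15.0,"z":0.0,"rx":0.0,"ry":0.0,"rz":-0.29,"hand":0.0}]}}

```text
time_s: 1.4
position: [0.2933, 0.497, 0.231]
tool_rot: [0.0, 0.047, 0.999, -0.0]
ft_force: [1.0, 0.4, -0.1]
finger_gap: 0.0591
finger_force: 0.0
```

```bash
python3 st.py
```

```text
t 1.4 box xyz mm [-185.9  589.1  231. ] yaw err -0.279 tilt [-0. -0.] F [ 1.   0.4 -0.1] gap 0.0591 q [ 0.9   0.11  1.65 -0.    1.38 -0.57]
```

>>> {"fn": "play_rows", "kwargs": {"plan": [{"x":-29.6,"y":-35.0,"z":0.0,"rx":0.0,"ry":0.0,"rz":-0.28,"hand":0.0},{"x":-29.6,"y":-35.0,"z":0.0,"rx":0.0,"ry":0.0,"rz":-0.28,"hand":0.0},{"x":-29.6,"y":-35.0,"z":0.0,"rx":0.0,"ry":0.0,"rz":-0.28,"hand":0.0},{"x":-29.6,"y":-35.0,"z":0.0,"rx":0.0,"ry":0.0,"rz":-0.28,"hand":0.0},{"x":-29.6,"y":-35.0,"z":0.0,"rx":0.0,"ry":0.0,"rz":-0.28,"hand":0.0},{"x":-29.6,"y":-35.0,"z":0.0,"rx":0.0,"ry":0.0,"rz":-0.28,"hand":0.0},{"x":-29.6,"y":-35.0,"z":0.0,"rx":0.0,"ry":0.0,"rz":-0.28,"hand":0.0},{"x":-29.6,"y":-35.0,"z":0.0,"rx":0.0,"ry":0.0,"rz":-0.28,"hand":0.0},{"x":-29.6,"y":-35.0,"z":0.0,"rx":0.0,"ry":0.0,"rz":-0.28,"hand":0.0},{"x":-29.6,"y":-35.0,"z":0.0,"rx":0.0,"ry":0.0,"rz":-0.28,"hand":0.0}]}}

```text
time_s: 2.4
position: [0.5539, 0.1143, 0.2315]
tool_rot: [0.001, -0.086, 0.996, -0.001]
ft_force: [-0.2, 0.5, -0.3]
finger_gap: 0.0
finger_force: 0.0
```

```bash
python3 st.py
```

```text
t 2.4 box xyz mm [2.000e-01 1.652e+02 2.315e+02] yaw err -0.012 tilt [ 0.001 -0.001] F [-0.2  0.5 -0.3] gap 0.0 q [ 0.07  0.08  1.68 -0.    1.38 -1.68]
```

>>> {"fn": "play_rows", "kwargs": {"plan": [{"x":0.0,"y":0.0,"z":4.5,"rx":0.0,"ry":0.0,"rz":0.0,"hand":0.0},{"x":0.0,"y":0.0,"z":8.7,"rx":0.0,"ry":0.0,"rz":0.0,"hand":0.0},{"x":0.0,"y":-1.5,"z":8.7,"rx":0.0,"ry":0.0,"rz":0.0,"hand":0.0},{"x":0.0,"y":-3.0,"z":8.7,"rx":0.0,"ry":0.0,"rz":0.0,"hand":0.0},{"x":0.0,"y":-4.5,"z":8.7,"rx":0.0,"ry":0.0,"rz":0.0,"hand":0.0},{"x":0.0,"y":-6.0,"z":8.8,"rx":0.0,"ry":0.0,"rz":0.0,"hand":0.0},{"x":0.0,"y":-7.0,"z":8.9,"rx":0.0,"ry":0.0,"rz":0.0,"hand":0.0},{"x":0.0,"y":-8.0,"z":9.0,"rx":0.0,"ry":0.0,"rz":0.0,"hand":0.0},{"x":0.0,"y":-8.0,"z":9.0,"rx":0.0,"ry":0.0,"rz":0.0,"hand":0.0}]}}

```text
time_s: 3.3
position: [0.5662, 0.0383, 0.1418]
tool_rot: [0.0, -0.087, 0.996, -0.0]
ft_force: [0.1, -0.5, 0.3]
finger_gap: -0.0001
finger_force: 0.0
```

```bash
python3 st.py; python3 - <<'E'
from h import *
cv2.imwrite('pics/side1.png',cams.capture('side')[100:400,120:520])
E
```

```text
t 3.3 box xyz mm [ -1.6  88.2 141.8] yaw err -0.009 tilt [ 0.001 -0.001] F [ 0.1 -0.5  0.3] gap -0.0001 q [-0.07  0.16  1.77 -0.    1.21 -1.82]
```

View pics/side1.png

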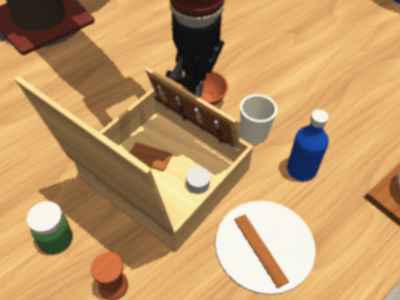

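The flap is leaning inward ahead of the fingers (crop: fingertips about (185,80)) and everything else is undisturbed. I'll continue along the arc.

>>> {"fn": "play_rows", "kwargs": {"plan": [{"x":0.0,"y":-1.1,"z":0.5,"rx":0.0,"ry":0.0,"rz":0.0,"hand":0.0},{"x":0.0,"y":-2.2,"z":1.1,"rx":0.0,"ry":0.0,"rz":0.0,"hand":0.0},{"x":0.0,"y":-3.2,"z":2.0,"rx":0.0,"ry":0.0,"rz":0.0,"hand":0.0},{"x":0.0,"y":-4.1,"z":2.9,"rx":0.0,"ry":0.0,"rz":0.0,"hand":0.0},{"x":0.0,"y":-4.7,"z":4.0,"rx":0.0,"ry":0.0,"rz":0.0,"hand":0.0},{"x":0.0,"y":-5.3,"z":5.1,"rx":0.0,"ry":0.0,"rz":0.0,"hand":0.0},{"x":0.0,"y":-5.6,"z":6.2,"rx":0.0,"ry":0.0,"rz":0.0,"hand":0.0},{"x":0.0,"y":-5.8,"z":7.0,"rx":0.0,"ry":0.0,"rz":0.0,"hand":0.0},{"x":0.0,"y":-5.9,"z":7.4,"rx":0.0,"ry":0.0,"rz":0.0,"hand":0.0},{"x":0.0,"y":-5.9,"z":7.5,"rx":0.0,"ry":0.0,"rz":0.0,"hand":0.0}]}}

```text
time_s: 4.35
position: [0.5753, -0.0181, 0.066]
tool_rot: [-0.001, -0.088, 0.996, 0.0]
ft_force: [-4.3, -0.5, 10.8]
finger_gap: -0.0002
finger_force: 5.2
```

```bash
python3 st.py
```

```text
t 4.35 box xyz mm [-2.9 31.1 66. ] yaw err -0.008 tilt [-0.002  0.   ] F [-4.3 -0.5 10.8] gap -0.0002 q [-0.17  0.28  1.79 -0.    1.08 -1.92]
```

>>> {"fn": "play_rows", "kwargs": {"plan": [{"x":0.0,"y":0.0,"z":0.3,"rx":0.0,"ry":0.0,"rz":0.0,"hand":0.0},{"x":0.0,"y":0.0,"z":0.3,"rx":0.0,"ry":0.0,"rz":0.0,"hand":0.0},{"x":0.0,"y":0.0,"z":0.3,"rx":0.0,"ry":0.0,"rz":0.0,"hand":0.0},{"x":0.0,"y":0.0,"z":-4.0,"rx":0.0,"ry":0.0,"rz":0.0,"hand":0.0},{"x":0.0,"y":0.0,"z":-9.0,"rx":0.0,"ry":0.0,"rz":0.0,"hand":0.0},{"x":0.0,"y":0.0,"z":-14.0,"rx":0.0,"ry":0.0,"rz":0.0,"hand":0.0},{"x":0.0,"y":0.0,"z":-19.0,"rx":0.0,"ry":0.0,"rz":0.0,"hand":0.0},{"x":0.0,"y":0.0,"z":-24.0,"rx":0.0,"ry":0.0,"rz":0.0,"hand":0.0},{"x":0.0,"y":0.0,"z":-28.0,"rx":0.0,"ry":0.0,"rz":0.0,"hand":0.0},{"x":0.0,"y":0.0,"z":-28.0,"rx":0.0,"ry":0.0,"rz":0.0,"hand":0.0}]}}

```text
time_s: 5.35
position: [0.5783, -0.0182, 0.3538]
tool_rot: [0.005, -0.088, 0.996, -0.001]
ft_force: [-0.1, -0.9, -0.9]
finger_gap: 0.0001
finger_force: 0.0
```

```bash
python3 st.py; python3 - <<'E'
from h import *
cv2.imwrite('pics/side2.png',cams.capture('side')[100:400,120:520])
E
```

```text
t 5.35 box xyz mm [  0.   30.4 353.8] yaw err -0.007 tilt [ 0.011 -0.002] F [-0.1 -0.9 -0.9] gap 0.0001 q [-0.17  0.05  1.49  0.    1.59 -1.92]
```

View pics/side2.png

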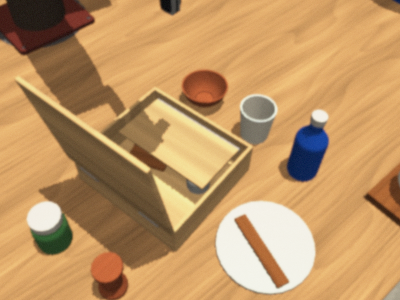

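The flap lies flat below the rim (crop around (195,135)) and the cover is still open. Now I'll cross over the cover to its outside.

>>> {"fn": "play_rows", "kwargs": {"plan": [{"x":0.0,"y":-5.0,"z":0.0,"rx":0.0,"ry":0.0,"rz":0.0,"hand":0.0},{"x":0.0,"y":-10.0,"z":0.0,"rx":0.0,"ry":0.0,"rz":0.0,"hand":0.0},{"x":0.0,"y":-15.0,"z":0.0,"rx":0.0,"ry":0.0,"rz":0.0,"hand":0.0},{"x":0.0,"y":-20.0,"z":0.0,"rx":0.0,"ry":0.0,"rz":0.0,"hand":0.0},{"x":0.0,"y":-25.0,"z":0.0,"rx":0.0,"ry":0.0,"rz":0.0,"hand":0.0},{"x":0.0,"y":-26.5,"z":0.0,"rx":0.0,"ry":0.0,"rz":0.0,"hand":0.0},{"x":0.0,"y":-26.5,"z":0.0,"rx":0.0,"ry":0.0,"rz":0.0,"hand":0.0},{"x":0.0,"y":-26.5,"z":4.0,"rx":0.0,"ry":0.0,"rz":0.0,"hand":0.0},{"x":0.0,"y":-26.5,"z":8.0,"rx":0.0,"ry":0.0,"rz":0.0,"hand":0.0},{"x":0.0,"y":-26.5,"z":11.4,"rx":0.0,"ry":0.0,"rz":0.0,"hand":0.0}]}}

```text
time_s: 6.4
position: [0.6217, -0.2761, 0.2293]
tool_rot: [-0.001, -0.089, 0.996, 0.001]
ft_force: [0.0, 0.4, -0.4]
finger_gap: 0.0
finger_force: 0.0
```

```bash
python3 st.py; python3 - <<'E'
import numpy as np
for a in [1.736,1.55,1.3,1.1,.9,.7,.5,.3,.15,0]:
    r=.17; print(a,np.round([1e3*(-.11+r*np.cos(a)-.008*np.sin(a))-15, 1e3*(.075+r*np.sin(a)+.008*np.cos(a))],0))
E
```

```text
t 6.4 box xyz mm [  -4.5 -231.1  229.3] yaw err -0.006 tilt [-0.002  0.002] F [ 0.   0.4 -0.4] gap 0.0 q [-0.53  0.36  1.37  0.    1.42 -2.28]
1.736 [-161.  241.]
1.55 [-129.  245.]
1.3 [-87. 241.]
1.1 [-55. 230.]
0.9 [-26. 213.]
0.7 [ -0. 191.]
0.5 [ 20. 164.]
0.3 [ 35. 133.]
0.15 [ 42. 108.]
0 [45. 83.]
```

>>> {"fn": "play_rows", "kwargs": {"plan": [{"x":0.0,"y":3.5,"z":0.0,"rx":0.0,"ry":0.0,"rz":0.0,"hand":0.0},{"x":0.0,"y":6.0,"z":0.0,"rx":0.0,"ry":0.0,"rz":0.0,"hand":0.0},{"x":0.0,"y":7.5,"z":0.0,"rx":0.0,"ry":0.0,"rz":0.0,"hand":0.0},{"x":0.0,"y":9.0,"z":0.0,"rx":0.0,"ry":0.0,"rz":0.0,"hand":0.0},{"x":0.0,"y":10.5,"z":0.0,"rx":0.0,"ry":0.0,"rz":0.0,"hand":0.0},{"x":0.0,"y":12.5,"z":0.0,"rx":0.0,"ry":0.0,"rz":0.0,"hand":0.0},{"x":0.0,"y":14.5,"z":0.0,"rx":0.0,"ry":0.0,"rz":0.0,"hand":0.0},{"x":0.0,"y":16.2,"z":0.2,"rx":0.0,"ry":0.0,"rz":0.0,"hand":0.0},{"x":0.0,"y":17.7,"z":0.6,"rx":0.0,"ry":0.0,"rz":0.0,"hand":0.0},{"x":0.0,"y":17.7,"z":0.6,"rx":0.0,"ry":0.0,"rz":0.0,"hand":0.0}]}}

```text
time_s: 7.4
position: [0.5907, -0.1023, 0.2254]
tool_rot: [-0.001, -0.089, 0.996, 0.001]
ft_force: [-0.4, 0.3, -0.6]
finger_gap: -0.0
finger_force: 0.0
```

```bash
python3 st.py; python3 - <<'E'
from h import *
cv2.imwrite('pics/side3.png',cams.capture('side')[60:400,80:520])
E
```

```text
t 7.4 box xyz mm [ -3.1 -54.5 225.4] yaw err -0.006 tilt [-0.002  0.002] F [-0.4  0.3 -0.6] gap -0.0 q [-0.3   0.17  1.6   0.    1.38 -2.05]
```

View pics/side3.png

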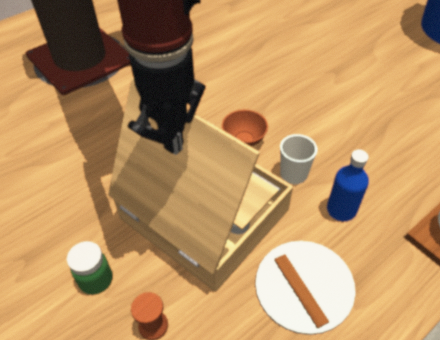

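The cover is following the fingertip (tip at (178,148) in the crop), now at about 1 rad, with nothing else moved. I'll continue down the arc.

>>> {"fn": "play_rows", "kwargs": {"plan": [{"x":0.0,"y":1.4,"z":0.8,"rx":0.0,"ry":0.0,"rz":0.0,"hand":0.0},{"x":0.0,"y":2.8,"z":1.7,"rx":0.0,"ry":0.0,"rz":0.0,"hand":0.0},{"x":0.0,"y":4.1,"z":2.7,"rx":0.0,"ry":0.0,"rz":0.0,"hand":0.0},{"x":0.0,"y":5.3,"z":3.8,"rx":0.0,"ry":0.0,"rz":0.0,"hand":0.0},{"x":0.0,"y":6.3,"z":5.1,"rx":0.0,"ry":0.0,"rz":0.0,"hand":0.0},{"x":0.0,"y":7.3,"z":6.5,"rx":0.0,"ry":0.0,"rz":0.0,"hand":0.0},{"x":0.0,"y":8.1,"z":8.0,"rx":0.0,"ry":0.0,"rz":0.0,"hand":0.0},{"x":0.0,"y":8.7,"z":9.6,"rx":0.0,"ry":0.0,"rz":0.0,"hand":0.0},{"x":0.0,"y":9.2,"z":11.2,"rx":0.0,"ry":0.0,"rz":0.0,"hand":0.0},{"x":0.0,"y":9.5,"z":12.6,"rx":0.0,"ry":0.0,"rz":0.0,"hand":0.0}]}}

```text
time_s: 8.45
position: [0.5742, -0.0106, 0.0984]
tool_rot: [-0.0, -0.088, 0.996, 0.0]
ft_force: [0.9, -0.7, 1.9]
finger_gap: 0.0004
finger_force: 1.2
```

```bash
python3 st.py
```

```text
t 8.45 box xyz mm [-2.6 38.7 98.4] yaw err -0.007 tilt [-0.001  0.   ] F [ 0.9 -0.7  1.9] gap 0.0004 q [-0.16  0.23  1.77  0.    1.13 -1.9 ]
```

>>> {"fn": "play_rows", "kwargs": {"plan": [{"x":0.0,"y":0.3,"z":0.8,"rx":0.0,"ry":0.0,"rz":0.0,"hand":0.0},{"x":0.0,"y":0.3,"z":1.4,"rx":0.0,"ry":0.0,"rz":0.0,"hand":0.0},{"x":0.0,"y":0.3,"z":1.7,"rx":0.0,"ry":0.0,"rz":0.0,"hand":0.0},{"x":0.0,"y":0.3,"z":1.9,"rx":0.0,"ry":0.0,"rz":0.0,"hand":0.0},{"x":0.0,"y":0.3,"z":1.9,"rx":0.0,"ry":0.0,"rz":0.0,"hand":0.0}]}}

```text
time_s: 8.95
position: [0.5735, -0.0081, 0.0829]
tool_rot: [-0.001, -0.088, 0.996, 0.001]
ft_force: [-9.4, 2.3, 14.5]
finger_gap: 0.0003
finger_force: 7.2
```

```bash
python3 st.py
```

```text
t 8.95 box xyz mm [-2.8 41.2 82.9] yaw err -0.008 tilt [-0.002  0.001] F [-9.4  2.3 14.5] gap 0.0003 q [-0.15  0.25  1.78  0.    1.11 -1.9 ]
```

It's at the stop (z = 83 mm, 14.5 N). I'll press slightly more, then lift clear.

>>> {"fn": "play_rows", "kwargs": {"plan": [{"x":0.0,"y":0.0,"z":0.2,"rx":0.0,"ry":0.0,"rz":0.0,"hand":0.0},{"x":0.0,"y":0.0,"z":0.2,"rx":0.0,"ry":0.0,"rz":0.0,"hand":0.0},{"x":0.0,"y":0.0,"z":0.2,"rx":0.0,"ry":0.0,"rz":0.0,"hand":0.0},{"x":0.0,"y":0.0,"z":-3.0,"rx":0.0,"ry":0.0,"rz":0.0,"hand":0.0},{"x":0.0,"y":0.0,"z":-7.0,"rx":0.0,"ry":0.0,"rz":0.0,"hand":0.0},{"x":0.0,"y":0.0,"z":-12.0,"rx":0.0,"ry":0.0,"rz":0.0,"hand":0.0},{"x":0.0,"y":0.0,"z":-17.0,"rx":0.0,"ry":0.0,"rz":0.0,"hand":0.0},{"x":0.0,"y":0.0,"z":-22.0,"rx":0.0,"ry":0.0,"rz":0.0,"hand":0.0},{"x":0.0,"y":0.0,"z":-22.0,"rx":0.0,"ry":0.0,"rz":0.0,"hand":0.0},{"x":0.0,"y":0.0,"z":-22.0,"rx":0.0,"ry":0.0,"rz":0.0,"hand":0.0}]}}

```text
time_s: 9.95
position: [0.5752, -0.0088, 0.3035]
tool_rot: [0.002, -0.088, 0.996, -0.001]
ft_force: [-0.5, 0.2, -0.3]
finger_gap: 0.0002
finger_force: 0.0
```

```bash
python3 st.py; python3 - <<'E'
from h import *
cv2.imwrite('pics/side4.png',cams.capture('side')[60:400,80:520])
E
```

```text
t 9.95 box xyz mm [ -1.3  40.2 303.5] yaw err -0.008 tilt [ 0.004 -0.001] F [-0.5  0.2 -0.3] gap 0.0002 q [-0.15  0.06  1.57 -0.    1.51 -1.9 ]
```

View pics/side4.png

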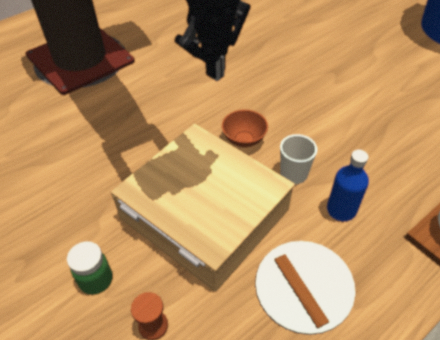

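The cover lies flat and shut on the box (corners (113,195), (195,125), (293,185), (212,270)). The surrounding things are in place and the hand is clear.

```bash
python3 -c "
from h import *
print(workorder.sign_off())"
```

```text
the job is handed in; nothing more can be done
None
```

The tool flap is folded flat, the cover is pressed fully shut over it, nothing around the box was visibly disturbed, and the job is handed in at about 10 s of the 51 s limit; the sign-off returned no verdict.

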